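# Set and switch on the handpiece micromotor

### The job

Get the micromotor control unit on the jeweller's bench ready for pedal work in reverse, with light presses of the fingertips only: first press the left end of the direction rocker (the upper of the two crosswise rockers at the left of its sloping panel), then the right end of the hand/foot rocker below it, and only then the upper end of the upright mains rocker at the right, so that nothing is changed on a live unit. Each rocker must click fully over and stay there. Do not grasp, lift or shove anything: the unit, its speed knob, the handpiece resting on it and the other things on the bench stay as they are, and the hand ends clear of everything.

Things in the scene. Friction and masses are not known exactly. Their poses are not given: they have to be found in the camera images.
- unit: Micromotor control unit: loose grey box on rubber feet, 190 mm deep (x), 200 mm wide (y), about 1.7 kg, front (-x side) turned roughly to the robot. Origin: centre of its underside; x to its back, y to its left, z up. Behind the sloping panel a deck 72 mm high carries two rubber forks, 92 mm high, with the handpiece. Left, right, upper, lower: as seen from its front. Over 25 N on it is too rough.
- panel (a point): Centre of the unit's bright panel, which slopes up from the front edge (z 50 mm) to the deck (z 72 mm), 9.6 degrees from level, 132 x 200 mm. Frame: x up the slope, y to the unit's left, z straight out of the panel. At the left two crosswise rockers 66 mm apart, one above the other; in the middle the knob; at the right the upright mains rocker, pilot lamp above, breaker cap below (6 mm high).
- dir_rocker (a joint): Direction rocker (upper crosswise one), rad: 0 right end down, as found; 0.4 left end down (reverse). All rockers: black, 30 x 20 mm, bezel 2.5 mm high. Raised end 9.5 mm above the panel, lowered end 3.6 mm, pivot 5 mm. Snap action: pressing the raised end takes 3 to 4 N, easing; past the middle (0.2, pressed end 6.6 mm above the panel) it snaps over by itself and stays.
- sel_rocker (a joint): Hand/foot rocker (lower crosswise one), same size and action, rad: 0 left end down (hand, as found), 0.4 right end down (foot).
- mains_rocker (a joint): Mains rocker at the right, upright, same size and action, small white dash on its upper half, rad: 0 lower end down (off, as found), 0.4 upper end down (on).
- dir_spot (a point): Where to press the direction rocker: on the face of its left half, 10 mm from the pivot. Frame: the panel's when the joint reads 0, then turning with the rocker.
- sel_spot (a point): Where to press the hand/foot rocker: on the face of its right half, 10 mm from the pivot; frame as for dir_spot.
- mains_spot (a point): Where to press the mains rocker: on the face of its upper half, 10 mm from the pivot; frame as for dir_spot.
- knob_mark (a point): Outer end of the white line on top of the black speed knob (37 mm across, 19 mm high, in the middle of the panel), 13 mm from the knob's axis. The knob turns if brushed hard and is to stay as set.
- handpiece: Steel handpiece, 150 mm long and 25 mm across, lying along the unit's y in the forks on the deck. Origin: under its middle. Its top is 103 mm above the bench.
- bur_stand: Clear block 60 x 100 x 22 mm with burs standing in it to 46 mm height, in front of the unit. Origin: centre of its underside.
- ring_clamp: Wooden ring clamp lying on the bench in front of the unit, 28 x 122 x 20 mm. Origin: underside, near the middle.
- balance: White bench balance 200 x 160 mm, 46 mm high, with a round steel pan 56 mm high, on the other side of the bench. Origin: centre of its underside.
- dish: Steel weighing dish, 68 mm across and 20 mm high, on the balance's pan. Origin: centre of its underside.
- bench_block: Square steel block 65 x 65 x 19 mm beyond the unit and the balance. Origin: centre of its underside.
- jar: Amber glass jar with black cap, 48 mm across and 62 mm high, beyond the unit and the balance. Origin: centre of its underside.

How it is judged:
On the way, in this order (a step that is already met when the one before it is completed fails the run):
1. the direction rocker is tipped to its left, the other two still as found (value of joint dir_rocker above 0.32 rad and value of joint each of sel_rocker, mains_rocker below 0.15 rad), for 0.1 s.
2. then the hand/foot rocker is tipped to its right, the mains still off (value of joint each of sel_rocker, dir_rocker above 0.32 rad and value of joint mains_rocker below 0.15 rad), for 0.1 s.
3. then the mains rocker is tipped to its upper end (value of joint each of mains_rocker, sel_rocker, dir_rocker above 0.32 rad), for 0.1 s.
At the end, for the whole second after the job is handed in: All three rockers are clicked over (joints above 0.32 rad of 0.4): direction left end down, hand/foot right end down, mains upper end down. Unit at rest within 12 mm of its start, speed knob mark within 15 mm, all bystanders within 20 mm (all of step 3 and distance of unit from where it was at the start of the episode below 0.012 m and angle between unit's own z axis and vertical below 0.05 rad and linear speed of unit below 0.02 m/s and distance of knob_mark from where it was at the start of the episode below 0.015 m and distance of each of handpiece, bur_stand, ring_clamp, balance, dish, bench_block, jar from where it was at the start of the episode below 0.02 m); the robot touches nothing.
It fails at once if a bystander is shifted by more than 20 mm or lifted (distance of any of handpiece, bur_stand, ring_clamp, balance, dish, bench_block, jar from where it was at the start of the episode above 0.02 m).
It fails at once if the control unit is shoved by more than 12 mm, lifted or tipped (distance of unit from where it was at the start of the episode above 0.012 m or height (world z) of unit above 0.008 m or angle between unit's own z axis and vertical above 0.08 rad).
It fails at once if the speed knob is turned (its mark moves more than 15 mm) (distance of knob_mark from where it was at the start of the episode above 0.015 m).
It fails at once if the unit or a switch is pressed harder than 25 N (contact force between any of the fingers, the arm and unit above 25 N).
It fails at once if the mains is on before direction and foot control are set, or one of them is changed on the live unit (value of joint mains_rocker above 0.25 rad and value of joint any of dir_rocker, sel_rocker below 0.25 rad).
It also fails if it takes over 42 s, if anything falls off the work surface, if the arm or the gripper's body presses on something with over 40 N, if the wrist force passes 120 N, or if a joint passes its speed limit or range.

### The arm

A 6-joint arm with a two-finger parallel gripper is mounted at the origin on the work surface. World frame = base frame: x ahead of the robot, y to its left, z up, the work surface at z = 0. Lengths are in m, angles in rad, forces in N, time in s.
With the tool pointing down it reaches from about 0.375 to 0.9 m from the base axis. Payload 3.1 kg.
Tool frame: the origin (TCP) lies on the centre line of the jaws, within the pads' length; the fingertips stand arm.tip_extent ahead of it and the grasp point (between the pads) lies 2 mm behind it (arm.tip_extent is the distance from the TCP to the fingertips, in m); z points along the fingers, y is the line along which they close (so a half turn about z gives the same grasp; the last joint's range is limited). The gripper opens to 87 mm and grips with 3 to 60 N. Pads are 19 mm wide; open, the fingers measure 117 mm over their backs; the gripper's body (75 mm by 190 mm) begins 51 mm behind the grasp point.
Start: joints at [1.165, 0.527, 1.433, -0, 1.181, -0.178], TCP at [0.14, 0.609, 0.24] pointing down, gripper open.
Joint ranges: [-3.08, 3.08], [-0.75, 2.2], [0.22, 2.44], [-1.43, 4.57], [0, 2.65], [-2.85, 2.85]. Speed limits (rad/s): [2.79, 2.79, 3.14, 3.14, 3.14, 3.14].

### API

Orientations are given as a unit quaternion [x, y, z, w].
In Python, from plant import arm gives the robot as it stands. The module is installed in compiled form; this text tells all that it offers. Calls block until the motion is done:
- arm.goto(position, orientation): joint-space move of the TCP to a pose.
- arm.move_l(position, attitude=None, vel=0.15, stop_force=None): straight line of the TCP; attitude=None keeps the orientation; vel is the mean speed in m/s. With stop_force (N) it stops when the force on the tool has changed by that much, and returns True; else False.
- arm.set_joints(angles): joint-space move.
- arm.set_gripper(opening): finger opening in m; the grip force is fixed at half the most; returns when the fingers have stopped.
- arm.sleep(seconds).
- arm.solve_ik(position, orientation): joint angles nearest the present ones, or None.
- arm.get_image(name): name is "scene" or "top" or "wrist"; returns (picture, depth): 480x640x3 uint8, blue, green, red; 480x640 float32, m along the optical axis (not along the pixel's ray), 0 where there is no reading.
- arm.camera_model(name): a dict with "mtx" (3x3 intrinsics, pixels), "distortion" ([k1, k2, p1, p2, k3] as OpenCV has them; the pictures are not rectified), "cam_to_world" (4x4, takes a point from camera to world coordinates). Camera axes: x right, y down, z forward; pixel columns grow to the right and rows downward; lengths in m; the calibration is good to about 2 mm. A picture is of the moment at which its call begins: read the wrist's pose just before it. camera_model takes no time and is no camera call; for the wrist camera it gives the pose at the moment of the call.
A pose or a line that the arm cannot do raises arm.Unreachable and nothing moves.
- arm.job_done(): hands the job in; it is judged then, once.
Readings, each from a call of its own:
- arm.read_time_s(): time.
- arm.read_qpos(): joint angles.
- arm.read_qd(): joint speeds.
- arm.read_joint_torque(): joint torques, N m.
- arm.read_ee_pos(): TCP position.
- arm.read_orientation(): TCP orientation.
- arm.read_wrist_force(): force on the tool from outside, world axes, zero at the start.
- arm.read_moment(): the same for the moment, N m.
- arm.read_opening(): finger opening in m.
- arm.read_grip_force(): force on a finger pad.
Only numpy, scipy, OpenCV 4.12 (cv2) and the standard library are available. Lean on these libraries where they do the work, as an engineer would, in place of code of your own. Each camera call takes 0.05 s, during which the arm holds its last target. There are 200 camera calls.

## Working session

There is one attempt and no reset: what is moved stays moved. The work goes in short steps, each a Python script; the robot and the scene stay as the last script left them, time stands still between calls to the robot, and variables do not carry over. Pictures are saved under pics/ and viewed, at most 10 in all, crops included, and the job is handed in when it is done.

```bash
mkdir -p pics; python3 - <<'E'
from plant import arm
import cv2,numpy as np
for n in("scene","top"):
    im,d=arm.get_image(n); cv2.imwrite(f"pics/{n}0.png",im); np.save(f"pics/{n}0.npy",d)
    m=arm.camera_model(n); print(n,np.round(m["mtx"],1).tolist(),np.round(m["distortion"],3),np.round(m["cam_to_world"],3).tolist())
print(arm.tip_extent,arm.read_time_s(),arm.read_ee_pos(),arm.read_orientation(),arm.read_opening(),np.round(arm.camera_model("wrist")["cam_to_world"],3).tolist())
E
```

```text
scene [[453.1, 0.0, 325.8], [0.0, 453.1, 243.5], [0.0, 0.0, 1.0]] [-0.1  0.   0.   0.   0. ] [[-0.021, 0.518, -0.855, 1.391], [0.999, 0.032, -0.005, -0.03], [0.025, -0.855, -0.519, 0.583], [0.0, 0.0, 0.0, 1.0]]
top [[553.2, 0.0, 316.6], [0.0, 553.2, 243.1], [0.0, 0.0, 1.0]] [-0.119  0.     0.     0.     0.   ] [[0.002, -0.998, 0.07, 0.484], [-1.0, -0.002, 0.005, -0.022], [-0.005, -0.07, -0.998, 1.196], [0.0, 0.0, 0.0, 1.0]]
0.017 0.1 [0.1402123  0.60841393 0.23866075] [ 1.13132097e-01  9.93579451e-01 -9.53574210e-04 -3.06810034e-04] 0.08738573852449774 [[0.226, 0.941, 0.252, 0.071], [0.974, -0.217, -0.06, 0.625], [-0.002, 0.259, -0.966, 0.385], [0.0, 0.0, 0.0, 1.0]]
```

View pics/top0.png

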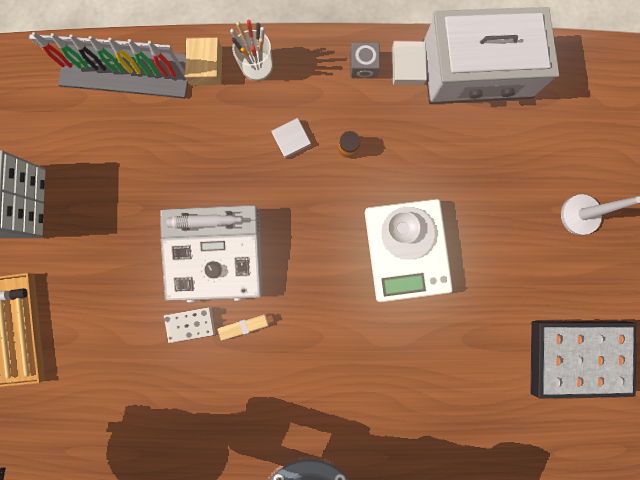

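View pics/scene0.png

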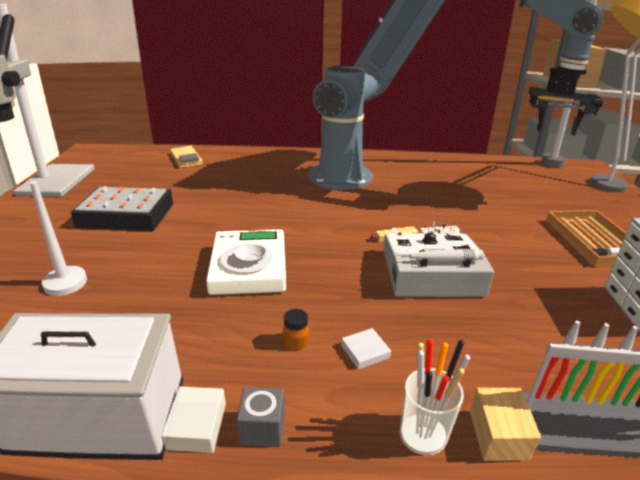

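```bash
cat > h.py <<'E'
import numpy as np,cv2
from scipy.spatial.transform import Rotation as R
def rays(m,px):
    u=cv2.undistortPoints(np.array(px,float).reshape(-1,1,2),m["mtx"],m["distortion"]).reshape(-1,2)
    T=m["cam_to_world"]; d=np.c_[u,np.ones(len(u))]@T[:3,:3].T
    return T[:3,3],d
def at_z(m,px,z):
    c,d=rays(m,px); return c+d*((np.asarray(z)-c[2])/d[:,2])[:,None]
def proj(m,P):
    T=np.linalg.inv(m["cam_to_world"]); rv=cv2.Rodrigues(T[:3,:3])[0]
    return cv2.projectPoints(np.array(P,float).reshape(-1,3),rv,T[:3,3],m["mtx"],m["distortion"])[0].reshape(-1,2)
E
python3 - <<'E'
from plant import arm
from h import *
m=arm.camera_model("top")
px=[(181,252),(184,284),(242,266),(213,269),(165,299),(259,298)]
P=at_z(m,px,[.072,.062,.066,.08,.05,.05]); print(np.round(P,3).tolist())
yaw=np.arctan2(*(P[5]-P[4])[[1,0]])+np.pi/2; print("unit yaw",yaw)
# tool down, tool x = toward robot-ish -x
q=R.from_matrix(np.array([[-1,0,0],[0,1,0],[0,0,-1.]]))
arm.set_gripper(0.0); 
tgt=[P[3][0]-0.02,P[3][1],.26]
arm.goto(tgt,(R.from_euler('z',yaw)*q).as_quat())
mm=arm.camera_model("wrist"); im,d=arm.get_image("wrist")
np.savez("pics/w1.npz",d=d,im=im,**{k:np.array(v) for k,v in mm.items()}); cv2.imwrite("pics/w1.png",im)
print(arm.read_time_s(),arm.read_ee_pos(),np.round(mm["cam_to_world"],3).tolist(),np.round(mm["mtx"],1).tolist(),mm["distortion"],arm.read_opening())
E
```

```text
[[0.545, 0.261, 0.072], [0.479, 0.257, 0.062], [0.516, 0.136, 0.066], [0.51, 0.193, 0.08], [0.447, 0.299, 0.05], [0.451, 0.102, 0.05]]
unit yaw 0.01720733812900943
3.6333 [0.48946063 0.19389164 0.25995318] [[-0.017, 0.966, 0.26, 0.419], [1.0, 0.017, 0.005, 0.193], [0.0, 0.26, -0.966, 0.406], [0.0, 0.0, 0.0, 1.0]] [[341.7, 0.0, 317.7], [0.0, 341.7, 240.5], [0.0, 0.0, 1.0]] [0.01758838 0.         0.         0.         0.        ] 0.0003069201500185628
```

View pics/w1.png

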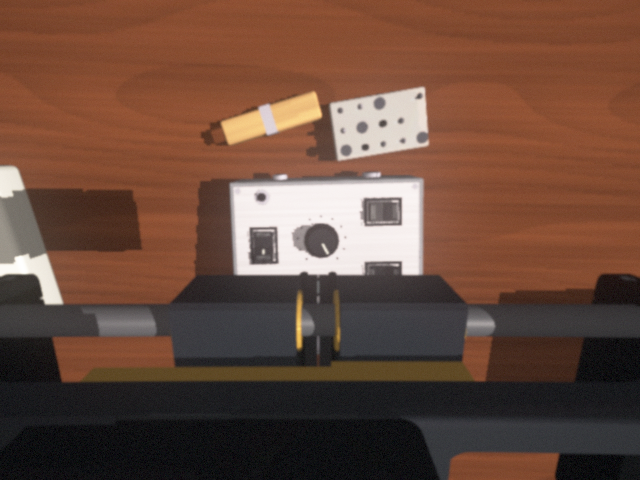

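The wrist view shows sel rocker (382,211), mains (263,245), knob (322,240). The dir rocker at (383,268) is half hidden behind the gripper. I'll take one closer look from further forward.

```bash
python3 - <<'E'
from plant import arm
from h import *
p=arm.read_ee_pos()
arm.move_l([p[0]+.075,p[1],.235],vel=.15)
mm=arm.camera_model("wrist"); im,d=arm.get_image("wrist")
np.savez("pics/w2.npz",d=d,im=im,**{k:np.array(v) for k,v in mm.items()})
cr=im[60:310,190:470]; cv2.imwrite("pics/w2.png",cv2.resize(cr,None,fx=2.4,fy=2.4,interpolation=cv2.INTER_CUBIC)[:600,:800])
E
```

```text
(no output)
```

View pics/w2.png

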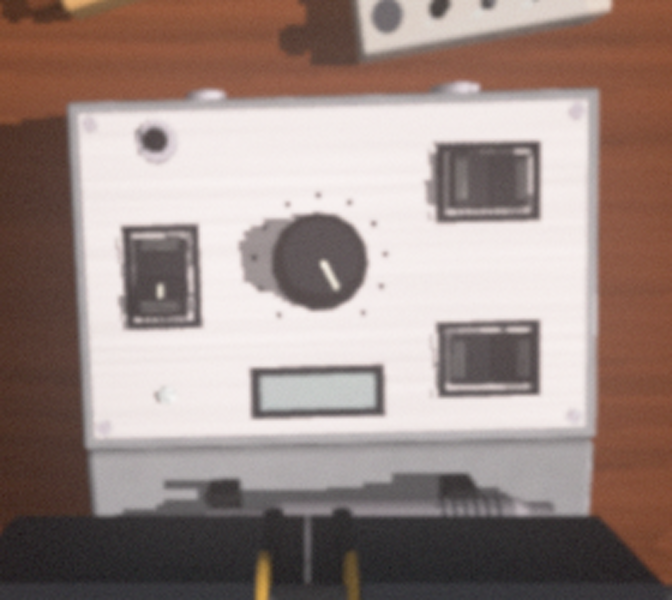

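The closer view shows all three rockers. Bezel centres in crop pixels are sel (488,181), dir (489,358) and mains (161,276). Panel corners are (70,104), (598,90), (593,438) and (87,448). Next I'll fit the panel pose.

```bash
cat > fit.py <<'E'
from h import *
z=np.load("pics/w2.npz"); m={k:z[k] for k in("mtx","distortion","cam_to_world")}
f=lambda c:np.array(c)/2.4+[190,60]
cor=f([(598,92),(70,106),(86,447),(594,437)]); rk=f([(489,358),(488,181),(161,276)])
# plane from depth over bright panel pixels
hsv=cv2.cvtColor(z["im"],cv2.COLOR_BGR2HSV); mask=np.zeros((480,640),np.uint8)
cv2.fillConvexPoly(mask,np.int32(cor),1); mask=cv2.erode(mask,np.ones((9,9)))
v,u=np.nonzero((mask>0)&(hsv[...,2]>170)&(z["d"]>0))
c,d=rays(m,np.c_[u,v]); P=c+d*z["d"][v,u][:,None]
for _ in range(3):
    a=np.linalg.lstsq(np.c_[P[:,:2],np.ones(len(P))],P[:,2],rcond=None)[0]
    r=P[:,2]-np.c_[P[:,:2],np.ones(len(P))]@a; P=P[np.abs(r)<.003]
nd=np.array([-a[0],-a[1],1]);nd/=np.linalg.norm(nd)
def onpl(px,h):
    c,d=rays(m,px); # plane z=ax+by+c, offset h along normal
    return c+d*((a[2]+h/nd[2]-c[2]+a[0]*c[0]+a[1]*c[1])/(d[:,2]-d[:,:2]@a[:2]))[:,None]
C=onpl(cor,0); K=onpl(rk,.0025)-.0025*nd
y=(C[0]+C[3]-C[1]-C[2]); yaw=np.arctan2(-y[0],y[1])
if __name__=="__main__":
    print("slope deg",np.degrees(np.arccos(nd[2])),"dir",nd.round(3),"n",len(P),"std",P.shape,r.std())
    print("corners",C.round(4).tolist()); print("sides",[np.linalg.norm(C[i]-C[i-1]).round(4) for i in range(4)])
    print("rockers",K.round(4).tolist(),np.linalg.norm(K[0]-K[1]),"yaw",yaw, np.arctan2((K[0]-K[1])[1],(K[0]-K[1])[0]))
    print("centre",C.mean(0).round(4))
E
python3 fit.py
```

```text
slope deg 9.663531501173845 dir [-0.168 -0.007  0.986] n 21975 std (21975, 3) 0.000794557947414641
corners [[0.4476, 0.3006, 0.0523], [0.4557, 0.104, 0.0523], [0.582, 0.1087, 0.0738], [0.5746, 0.3057, 0.0739]]
sides [np.float64(0.1289), np.float64(0.1968), np.float64(0.1282), np.float64(0.1972)]
rockers [[0.5453, 0.2635, 0.0686], [0.4804, 0.2606, 0.0576], [0.517, 0.1383, 0.063]] 0.0658251528661532 yaw 0.03923181145924738 0.04493188057784967
centre [0.515  0.2047 0.0631]
```

```bash
cat > press.py <<'E'
from plant import arm
from fit import *
yaw=.042; uy=np.array([-np.sin(yaw),np.cos(yaw),0]); uy-=nd*(uy@nd); uy/=np.linalg.norm(uy); ux=np.cross(uy,nd)
def press(i,e,tx,off=.012):
    """rocker i, press end in direction e, tool x along tx or -tx, tip parallel to the panel"""
    best=None
    for s in(1,-1):
        x=s*tx; q=R.from_matrix(np.c_[x,np.cross(-nd,x),-nd]).as_quat()
        at=lambda h:K[i]+e*off+nd*(h+arm.tip_extent)
        j=arm.solve_ik(at(.05),q)
        if j is not None:
            c=np.abs(np.array(j)-arm.read_qpos()).max()
            if best is None or c<best[0]: best=(c,q)
    q=best[1]; print("t",arm.read_time_s(),"swing",best[0])
    arm.goto(at(.05),q); arm.move_l(at(.016),q,vel=.08); arm.sleep(.2)
    f0=arm.read_wrist_force()
    for h in(.0085,.0065,.0045,.0025,.001):
        hit=arm.move_l(at(h),q,vel=.015,stop_force=8)
        print(h,hit,"tip h",(arm.read_ee_pos()-at(0))@nd,"F",((arm.read_wrist_force()-f0)@nd).round(2))
        if hit or (arm.read_wrist_force()-f0)@nd>8: break
    arm.move_l(at(.05),q,vel=.1); print("t",arm.read_time_s())
E
python3 - <<'E'
from press import *
press(0,uy,uy)
m=arm.camera_model("wrist");im,_=arm.get_image("wrist");cv2.imwrite("pics/p1.png",im)
E
```

```text
t 4.3583 swing 1.3764199852078807
0.0085 False tip h 0.00838796902792572 F 0.47
0.0065 False tip h 0.006690369994188083 F 2.15
0.0045 False tip h 0.0042007757226337405 F 0.15
0.0025 True tip h 0.003016564608030326 F 5.57
t 8.425
```

View pics/p1.png

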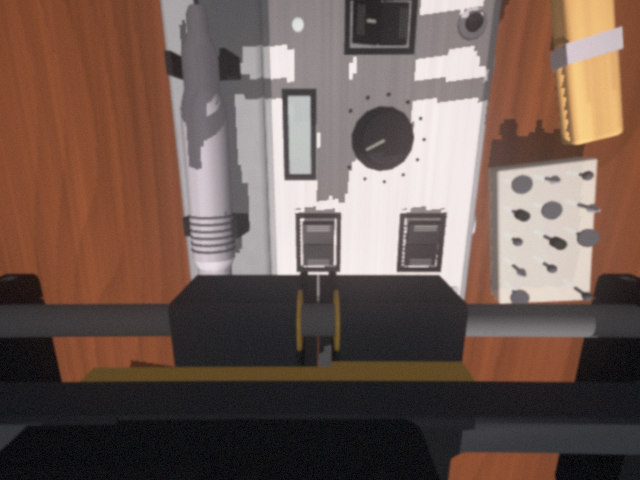

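The force rose, dropped and then hit a hard stop, so the direction rocker has snapped over. In the picture it sits at (319,240), the sel rocker at (422,240), and nothing is displaced. Next is the hand/foot rocker.

```bash
python3 - <<'E'
from press import *
press(1,-uy,uy)
p=arm.read_ee_pos(); arm.move_l(p+[0.02,-.02,.07],vel=.15)
im,_=arm.get_image("wrist");cv2.imwrite("pics/p2.png",cv2.resize(im[:300,180:580],None,fx=2,fy=2,interpolation=cv2.INTER_CUBIC))
E
```

```text
t 8.475 swing 0.17796076965972585
0.0085 False tip h 0.008379546733328622 F -0.57
0.0065 False tip h 0.00656825511647474 F 2.28
0.0045 False tip h 0.004290216166629788 F 0.12
0.0025 True tip h 0.0030793119410267664 F 7.27
t 11.6833Traceback (most recent call last):
  File "<stdin>", line 3, in <module>
plant.Unreachable: the arm cannot follow that straight line within its joint ranges
```

Same force signature. I'll check both from the earlier viewing pose before touching the mains.

```bash
cat > look.py <<'E'
from press import *
def look(name):
    q=(R.from_euler('z',.017)*R.from_matrix(np.diag([-1.,1,-1]))).as_quat()
    arm.goto([.5645,.1939,.235],q); im,_=arm.get_image("wrist")
    cv2.imwrite(name,cv2.resize(im[60:310,190:470],None,fx=2.4,fy=2.4,interpolation=cv2.INTER_CUBIC)); print(arm.read_time_s())
E
python3 -c "
from look import *
look('pics/p3.png')"
```

```text
12.975
```

View pics/p3.png

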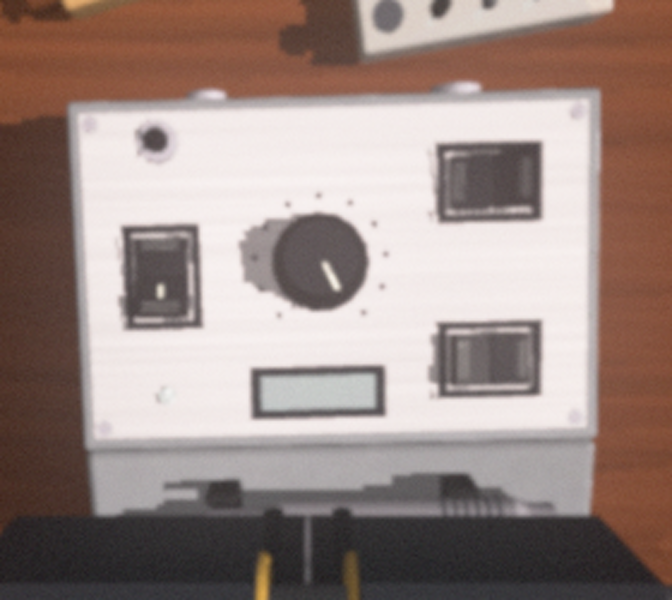

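The shading of dir (489,358) and sel (488,181) has swapped, so both are over. The unit and knob haven't moved. Now the mains rocker.

```bash
python3 -c "
from look import *
press(2,ux,ux)
look('pics/p4.png'); print(arm.read_wrist_force())"
```

```text
t 12.975 swing 0.5668053574877188
0.0085 False tip h 0.008392211829150625 F -0.5
0.0065 False tip h 0.0066299511280404335 F 1.05
0.0045 False tip h 0.0042527364931832234 F -0.31
0.0025 True tip h 0.0029652434337789687 F 6.03
t 16.4
17.05
[-0.14234301 -0.58740615  0.6231445 ]
```

View pics/p4.png

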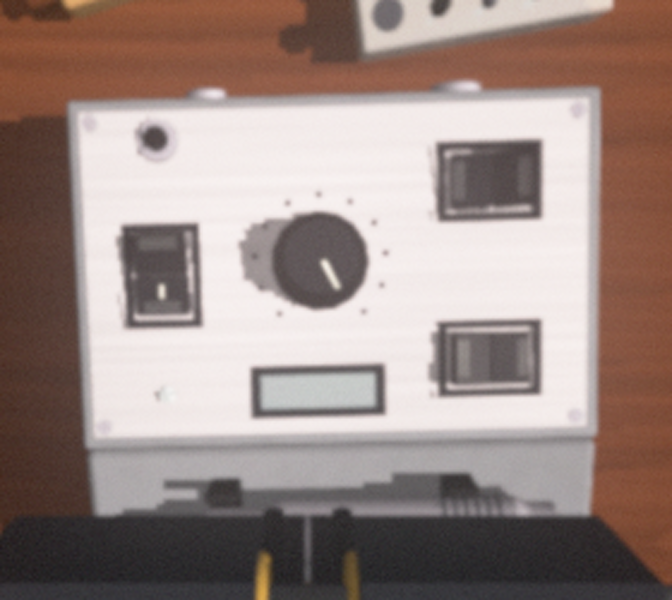

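The mains rocker (161,276) has flipped: the bright bezel gap is now at its upper end. Everything else is in place and the hand is clear.

```bash
python3 -c "
from plant import arm
arm.sleep(.3); print(arm.job_done())"
```

```text
the job is handed in; nothing more can be done
None
```

I pressed the direction, hand/foot and mains rockers in that order, and by force readings and pictures each one clicked over. The unit, knob and handpiece show no movement in the last picture, the hand is clear, and the job is handed in at about 17 s; the verdict was not shown.

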